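Park the solder pot and bolt it in

ROBOT

A 6-joint arm with a two-finger parallel gripper is mounted at the origin on the work surface. World frame = base frame: x ahead of the robot, y to its left, z up, the work surface at z = 0. Lengths are in m, angles in degrees, forces in N, time in s.
With the tool pointing down it reaches from about 0.4 to 0.825 m from the base axis. Payload 7 kg.
Tool frame: the origin (TCP) lies midway between the tips of the shut fingers; the grasp point (between the pads) lies ctrl.grasp_offset behind it (ctrl.grasp_offset is the distance from the TCP to the grasp point, in m); z points along the fingers, y is the line along which they close (so a half turn about z gives the same grasp; the last joint's range is limited). The gripper opens to 88 mm and grips with 3 to 60 N. Pads are 19 mm wide; open, the fingers measure 130 mm over their backs; the gripper's body (78 mm by 193 mm) begins 47 mm behind the grasp point.
Start: joints at [79.647, 20.546, 0.682, 0, -70.136, -16.507], TCP at [0.305, 0.602, 0.227] pointing down, gripper open.
Joint ranges: [-176.03, 176.03], [-82.01, 121.73], [-58.28, 71.71], [-173.87, 95.51], [-174.79, -0.11], [-173.66, 173.66]. Speed limits (degrees/s): [136.94, 136.94, 172.46, 180, 180, 180].

INTERFACE

Orientations are given as [roll, pitch, yaw] about the fixed x, y, z axes, in that order (R = Rz(yaw) Ry(pitch) Rx(roll)).
In Python, from plant import ctrl gives the robot as it stands. The module is installed in compiled form; this text tells all that it offers.
- The arm moves only by the tool send_rows, never from a script. Its argument "increments" is a list that holds one entry, the list of rows, each a list of 4 numbers: the shift along the world's x, y, z normalised to -1 to 1, where 1 is 0.2 m, then the turn about the world's z normalised to -1 to 1, where 1 is 1.5 rad. In form: [[[x, y, z, roll], ...]]. A call has 1 to 12 rows; each row is the pose to reach, as a shift and turn from the pose commanded when the call began; what a row does not reach only later rows make up. A row lasts 1/8 s, in which the tool goes at most 62.5 mm and 10.7 degrees, less where a joint would pass 70% of its speed; a pose out of reach is approached as far as the arm can. A call with a number of a shift or a turn outside -1 to 1 is refused whole. A call with a gripper value outside its range is refused whole. "jaw" is the opening, from 0 (shut) to 1 (fully open), set as the call begins (left out, the last holds). The fingers move at their own pace and stop on an object; the grip force is fixed at half the most. Time passes only in rows, so rows that repeat a pose let the fingers close. It gives the time, the measured TCP pose, the force, the opening and the grip force at its end, in the units of the state.
- ctrl.get_obs(): the state, without advancing time (a new reading comes with each control period).
- ctrl.snapshot(name): name is "side" or "top"; returns the picture (420x560x3 uint8, red, green, blue); there is no depth.
- ctrl.calibration(name): a dict with "mtx" (3x3 intrinsics, pixels), "k1" (the pictures are not rectified: a ray, as slopes to the right and down, at radius r is drawn at 1 + k1 r^2 times it, then the intrinsics apply), "eye" and "attitude" of the camera in the world. Camera axes: x right, y up, looking along -z (the intrinsics and any distortion apply to the point x, -y, -z); pixel columns grow to the right and rows downward; lengths in m; the calibration is good to about 2 mm. A picture is of the moment at which its call begins. calibration takes no time and is no camera call.
- ctrl.close_job(): hands the job in; it is judged then, once.
Trained networks look in the newest picture that a camera, given by its name, has taken for a name from the list of things; names that differ only in an ending like _2 or _b are one class to them, and where a whole thing is asked for, a point or a joint stands for the part that bears it (a point fixed in the world has none). Each returns a list of dicts, best first, with "conf" (0 to 1); they miss things now and then, are a little off and sometimes report something else, mostly with a low value. They report only what shows in the picture. A call takes as long as a camera call. They do not tell look-alikes from the thing itself.
- ctrl.trace(thing, camera): "mask" (420x560 bool, what is visible of it) and "bbox" ([left, top, right, bottom] in pixels, round what is visible of it).
- ctrl.spot_point(thing, camera): "pixel" ([row, column] in pixels: a listed point, or the origin of a listed thing).
The state is a dict: "clock": time; "joint_pos": joint angles; "qvel": joint speeds; "tau": joint torques, N m; "tool_pos": TCP position; "orientation": TCP orientation; "force": force on the tool from outside, world axes, zero at the start; "moment": the same for the moment, N m; "opening": finger opening in m; "gripper_force": force on a finger pad.
Only numpy, scipy, OpenCV 4.12 (cv2) and the standard library are available. Lean on these libraries where they do the work, as an engineer would, in place of code of your own. Each camera call takes 0.05 s, during which the arm holds its last target. There are 200 camera calls.

TASK

The cold solder pot is done for the day: slide it along the deck, without lifting or tipping it, off the heating ring and all the way into the parking guard. Then slide the barrel bolt across the mouth of the guard, fully home in its keeper, so that the pot is locked in. Leave everything else on the bench where it is.

Things in the scene. Friction and masses are not known exactly. Their poses are not given: they have to be found in the camera images.
- station: solder-pot station, fixed to the bench: flat bare-steel deck 310 x 390 mm, top 8 mm above the bench, spanning x -75..235, y -275..115 mm here. Origin on the bench under the centre of the parking guard; z up, +x from guard to heating ring, +y the way the bolt closes. A black control box 50 x 90 mm, 62 mm high with its dial, sits at x -45, y -200 mm
- bay (a point): centre of the parking guard, on the deck's top, axes as the station's. The guard is a square U of grey sheet 45 mm high, inside 110 mm wide (y -55..55), inner back wall at x = -52 mm, open towards +x. The bolt crosses its mouth along x = 66 mm and clears the pot if the pot's axis is no more than 10 mm from this point along x
- keeper (a point): the mouth of the keeper, on the bolt's line 34 mm above the bench: an aluminium staple 36 mm wide, 32 mm deep, top 54 mm above the bench, at the +y side of the guard's mouth, facing the barrel at the -y side (120 mm apart)
- hot (a point): centre of the heating ring, dark concentric circles 124 mm across flush with the deck, 150 mm from the bay along +x; on the deck's top
- pot: open round dark-steel pot, no long handle, 90 mm across, 70 mm tall, wall 4 mm, 0.4 to 0.85 kg, with two short ears below its rim at its own +y and -y (118 mm over the ears, underside 61 mm above its base). Origin at the centre of its underside, z up. Starts on the heating ring, ears roughly along the station's y. Slides on the deck
- bolt (a joint): travel of the barrel bolt (14 mm round rod, axis 34 mm above the bench) along the station's +y, in m: starts drawn back, 0 to 0.03, tip clear of the mouth; 0.175 = fully home against its stop, tip 27 mm into the keeper. Friction about 3 N, no spring: it stays where left
- knob (a point): centre of the steel ball (26 mm across, top 105 mm above the bench) on the bolt's upright stem (16 mm thick), 92 mm above the bench. The stem rises from the open-topped barrel (36 mm wide, top 46 mm above the bench, station y -267..-60 mm): 50 to 105 mm up is free to push. It stands at station x = 66 mm, y = -245 mm + bolt travel, so y = -70 mm when home
- flux_jar: closed round jar, 54 mm across, 62 mm tall, stands on the deck; origin at the centre of its underside; a bystander
- wrench: steel wrench 130 mm long lying on the deck along its x; a bystander
- coupling: copper tube coupling standing on the deck outside the guard, 34 mm across, 45 mm tall; origin at the centre of its underside; a bystander
- hammer: hammer 280 mm long lying on the bench right of the station; a bystander
- screwdriver: screwdriver 200 mm long lying on the bench right of the station; a bystander
- water: clear bottle 64 mm across, 200 mm tall, standing on the bench left of the station; a bystander
- elbow: bent copper tube 22 mm thick, legs 100 and 70 mm, lying on the bench left of the station; a bystander
There are look-alikes about, which are no part of the job. There is more than one size of the pot; the job needs the largest.

How it is judged:
By the outcome, as a careful person would: the job done as asked, in the order asked, and still so for the second after the job is handed in, with the robot touching nothing.
It also fails if it takes over 50 s, if anything falls off the work surface, if the arm or the gripper's body presses on something with over 40 N, if the wrist force passes 120 N, or if a joint passes its speed limit or range.

## Working session

There is one attempt and no reset: what is moved stays moved. The work goes in short steps, Python scripts to look and compute and a tool call to move; the robot and the scene stay as the last step left them, time stands still between calls to the robot, and variables do not carry over. Pictures are saved under pics/ and viewed, at most 10 in all, crops included, and the job is handed in when it is done.

Besides the shell and the picture viewer there is one more tool, called after "Emit:" as name([rows], argument=value, ...), one row to a line, values as JSON. send_rows: Moves the arm, as the interface text tells. Its arguments: {"type":"object","properties":{"increments":{"type":"array"},"jaw":{"type":"number"}},"required":["increments"]}

```bash
mkdir -p pics
cat > h.py <<'E'
import numpy as np, cv2
from plant import ctrl
def ray(cam,rc):
    c=ctrl.calibration(cam);K=np.array(c["mtx"]);
    d=np.linalg.solve(K,[rc[1],rc[0],1.]);u=d[:2].copy();s=u.copy()
    for _ in range(30): s=u/(1+c["k1"]*(s@s))
    R=np.array(c["attitude"])
    if R.shape!=(3,3): print("att",R)
    return np.array(c["eye"]),R@np.array([s[0],-s[1],-1.])
def at(cam,rc,z):
    e,d=ray(cam,rc);return (e+d*(z-e[2])/d[2]).round(4)
def px(cam,p):
    c=ctrl.calibration(cam);K=np.array(c["mtx"]);q=np.array(c["attitude"]).T@(np.array(p)-c["eye"])
    s=np.array([q[0],-q[1]])/-q[2];s=s*(1+c["k1"]*(s@s));v=K@[s[0],s[1],1];return v[[1,0]].round(1)
E
python3 - <<'E'
from h import *
for c in("top","side"):
    cv2.imwrite(f"pics/{c}0.png",ctrl.snapshot(c)[:,:,::-1])
    k=ctrl.calibration(c);print(c,k)
    for t in("pot","bay","hot","keeper","knob","flux_jar","coupling"):
        print(t,[(np.round(d["pixel"],1).tolist(),round(d["conf"],2)) for d in ctrl.spot_point(t,c)])
print(ctrl.get_obs(),ctrl.grasp_offset)
E
```

```text
top {'mtx': array([[392.30447953,   0.        , 279.61030684],
       [  0.        , 392.30447953, 210.9634    ],
       [  0.        ,   0.        ,   1.        ]]), 'k1': -0.08784403346803864, 'eye': array([ 3.03494761e-01, -1.12070285e-03,  1.13650777e+00]), 'attitude': array([ 11.37823684,   0.93032746, -90.96072237])}
pot [([307.5, 199.7], 0.91), ([195.3, 354.6], 0.75), ([239.0, 228.4], 0.47)]
bay [([237.8, 224.4], 0.7)]
hot [([195.0, 208.6], 0.85)]
keeper [([224.6, 198.3], 0.56)]
knob [([181.5, 297.4], 0.67)]
flux_jar [([170.7, 246.7], 0.71), ([226.3, 198.2], 0.66)]
coupling [([161.1, 271.3], 0.72), ([191.6, 209.3], 0.68), ([220.6, 260.5], 0.56)]
side {'mtx': array([[402.8085632 ,   0.        , 279.59089126],
       [  0.        , 402.8085632 , 212.07581422],
       [  0.        ,   0.        ,   1.        ]]), 'k1': 0.02865514345946096, 'eye': array([-0.21645567, -0.78085063,  0.76648594]), 'attitude': array([ 57.482233  ,  -0.50173613, -41.5445758 ])}
pot [([197.4, 263.0], 0.92), ([255.8, 352.8], 0.89), ([231.9, 180.8], 0.67)]
bay [([213.3, 240.3], 0.7)]
hot [([198.4, 256.2], 0.56)]
keeper [([195.0, 236.0], 0.8)]
knob [([202.4, 317.0], 0.54)]
flux_jar [([200.0, 298.4], 0.56)]
coupling [([218.6, 240.8], 0.68)]
{'clock': 0.8, 'joint_pos': array([ 7.96471169e+01,  2.05445716e+01,  6.80349921e-01, -2.74272629e-05,
       -7.01347996e+01, -1.65092156e+01]), 'qvel': array([ 0.03820795,  0.09651922,  0.01155397,  0.01754559, -0.01650705,
        0.0037871 ]), 'tau': array([-4.39378955e-04, -5.82289696e+01,  2.93298715e+01,  7.00222716e+00,
        1.29569363e-02, -1.22845162e-05]), 'tool_pos': array([0.30497593, 0.60214132, 0.22656912]), 'orientation': array([-1.79999069e+02,  3.02866246e-04, -2.68621080e+01]), 'force': array([ 1.51724036, -0.96848009, -0.48465838]), 'moment': array([-0.02902895, -0.00429593, -0.05029188]), 'gripper_force': 0.0, 'opening': 0.08776633357720294} 0.0188
```

```bash
python3 - <<'E'
s=open('h.py').read()
s=s.replace("    if R.shape!=(3,3): print(\"att\",R)\n","").replace('np.array(c["attitude"])','Rotation.from_euler("xyz",c["attitude"],degrees=True).as_matrix()')
open('h.py','w').write("from scipy.spatial.transform import Rotation\n"+s)
import cv2
for c in("top","side"):
    i=cv2.imread(f"pics/{c}0.png");cv2.imwrite(f"pics/{c}0b.png",cv2.resize(i[110:350,120:440],(800,600),interpolation=2))
E
python3 - <<'E'
from h import *
for n,rc,z in [("potA",(307.5,199.7),0),("potB",(195.3,354.6),0),("potC",(239,228.4),.008),("bay",(237.8,224.4),.008),("hot",(195,208.6),.008),("keeper",(224.6,198.3),.034),("knob",(181.5,297.4),.092)]: print(n,at("top",rc,z))
for n,rc,z in [("potA",(197.4,263),.008),("potB",(255.8,352.8),0),("potC",(231.9,180.8),.0),("bay",(213.3,240.3),.008),("hot",(198.4,256.2),.008),("keeper",(195,236),.034),("knob",(202.4,317),.092)]: print(n,at("side",rc,z))
E
```

```text
potA [0.2565 0.2459 0.    ]
potB [ 0.5756 -0.2108  0.    ]
potC [0.4508 0.1635 0.008 ]
bay [0.4545 0.1753 0.008 ]
hot [0.5836 0.224  0.008 ]
keeper [0.4904 0.2469 0.034 ]
knob [ 0.5959 -0.0381  0.092 ]
potA [0.5982 0.2213 0.008 ]
potB [ 0.5906 -0.2146  0.    ]
potC [0.2614 0.2352 0.    ]
bay [0.4688 0.1886 0.008 ]
hot [0.5745 0.2321 0.008 ]
keeper [0.5072 0.2637 0.034 ]
knob [ 0.6202 -0.0284  0.092 ]
```

View pics/top0b.png

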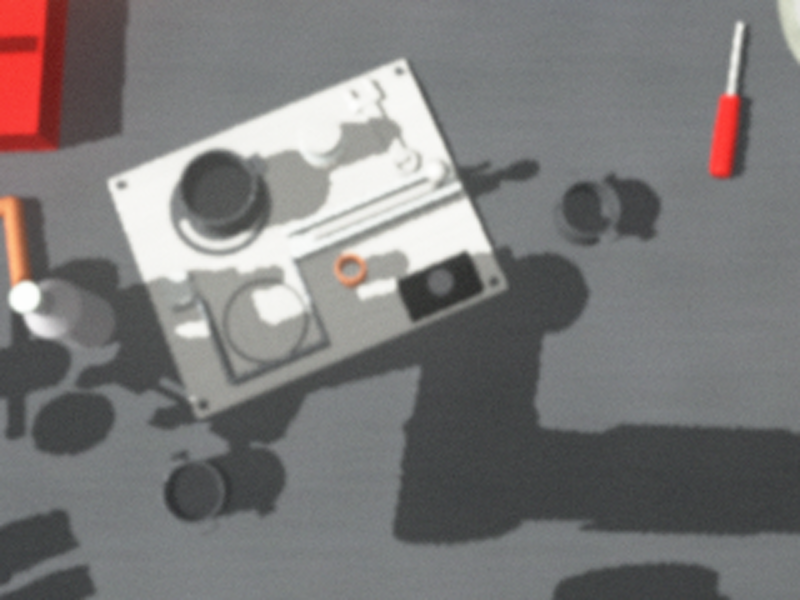

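View pics/side0b.png

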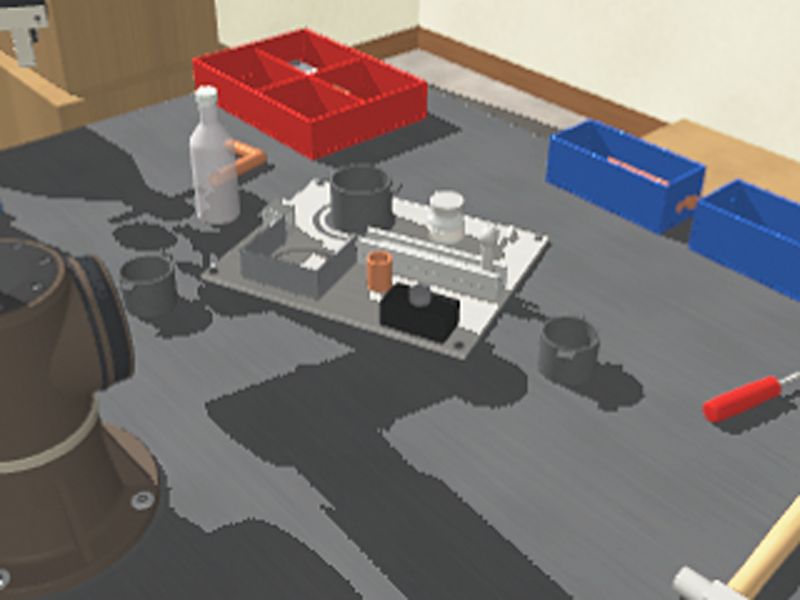

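Three pots show (top image, col,row): (207,185) on the ring, (198,306) and (355,194) on the bench. The first fits: it is on the heating ring and visibly the largest. I'll confirm that in an enlarged crop while fitting the station and pot poses.

```bash
cat > fit.py <<'E'
from h import *
from scipy.optimize import least_squares
C=[(235,115),(235,-275),(-75,-275),(-75,115)]
def ST(p,x,y,z): 
    c,s=np.cos(p[2]),np.sin(p[2]);return np.array([p[0]+c*x/1e3-s*y/1e3,p[1]+s*x/1e3+c*y/1e3,z])
def cr(x,y): return np.array([110+y/2.5-.3,120+x/2.5-.3])
obs=[("top",C[0],cr(108,183)),("top",C[1],cr(405,58)),("top",C[2],cr(508,287)),("top",C[3],cr(200,416)),
 ("side",C[1],cr(549,238)),("side",C[2],cr(464,352)),("side",C[3],cr(204,276))]
E
python3 - <<'E'
from fit import *
f=lambda p:np.concatenate([px(c,ST(p,*q,.008))-o for c,q,o in obs])
r=least_squares(f,[.46,.18,.35],loss="soft_l1");print(r.x,np.degrees(r.x[2]));print(f(r.x).reshape(-1,2).round(1).tolist())
p=r.x;np.save("st.npy",p)
im={}
for c in("top","side"):
    im[c]=ctrl.snapshot(c);g=im[c][:,:,::-1].copy();big=cv2.resize(g,None,fx=4,fy=4,interpolation=2)
    def dot(P,col):
        q=px(c,P);cv2.circle(big,(int((q[1]+.5)*4),int((q[0]+.5)*4)),2,col,-1)
    for q in C: dot(ST(p,*q,.008),(0,0,255))
    for q in[(-52,55),(66,55),(66,-55),(-52,-55)]: dot(ST(p,*q,.053),(0,255,0))
    dot(ST(p,66,60,.034),(255,0,255))
    for y in(-245,-215):dot(ST(p,66,y,.105),(255,0,0))
    for a in np.linspace(0,6.28,40): dot(ST(p,150+62*np.cos(a),62*np.sin(a),.008),(0,255,255))
    a,b=(150,160) if c=="top" else(160,190)
    o=px(c,ST(p,80,-80,.03)).astype(int)
    cv2.imwrite(f"pics/{c}1.png",big[max(0,o[0]-72)*4:(o[0]+78)*4,max(0,o[1]-100)*4:(o[1]+100)*4])
    for d in ctrl.trace("pot",c):
        print(c,d["conf"],d["bbox"],d["mask"].sum())
    for d in ctrl.trace("knob",c): print("knob",d["conf"],d["bbox"])
E
```

```text
[0.46 0.18 0.35] 20.05352282957881
[[-5.4, -1.2], [0.0, 0.2], [1.5, -2.7], [-1.7, -5.7], [-0.4, 0.0], [0.4, -3.2], [-3.4, -1.8]]
top 0.93 [185.9, 170.0, 222.8, 204.0] 921
top 0.83 [343.9, 177.6, 366.8, 211.6] 567
top 0.68 [182.9, 288.1, 214.4, 323.2] 644
knob 0.79 [244.5, 175.1, 303.3, 201.2]
side 0.79 [249.5, 174.2, 279.8, 206.9] 648
side 0.75 [168.9, 213.4, 190.6, 235.4] 463
side 0.69 [338.5, 233.8, 359.5, 264.0] 594
side 0.56 [400.2, 253.8, 448.2, 278.6] 346
knob 0.64 [313.4, 201.1, 316.7, 216.9]
```

View pics/top1.png

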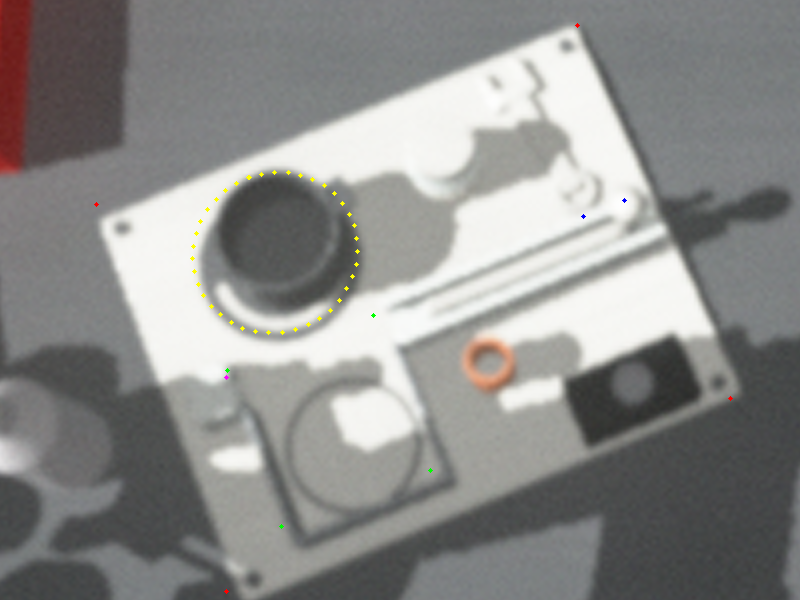

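View pics/side1.png

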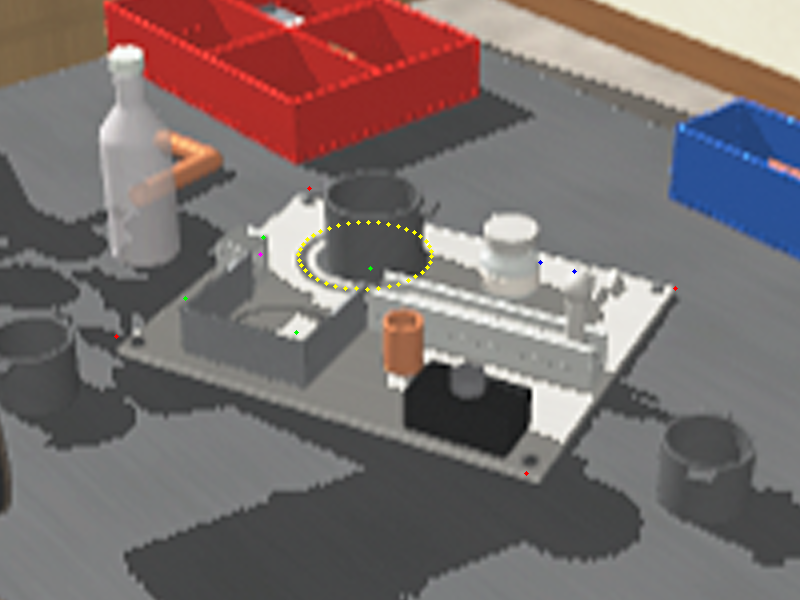

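The crop confirms it: the pot at about (206,186) on the ring is the largest, and the two others are smaller and sit on the bench. The fit didn't move because my projection rounds its output. I'll fix that.

```bash
sed -i 's/return v\[\[1,0\]\].round(1)/return v[[1,0]]/' h.py
python3 - <<'E'
from fit import *
f=lambda p:np.concatenate([px(c,ST(p,*q,.008))-o for c,q,o in obs])
r=least_squares(f,[.46,.18,.35],loss="soft_l1");p=r.x;print(p,np.degrees(p[2]));print(f(p).reshape(-1,2).round(1).tolist())
np.save("st.npy",p)
def inst(P):
    d=P[:2]-p[:2];c,s=np.cos(p[2]),np.sin(p[2]);return np.round(1e3*np.array([c*d[0]+s*d[1],-s*d[0]+c*d[1]]),1)
for n,rc,z,c in [("potrim",(186.2,207.0),.078,"top"),("pot",(197.4,263),.008,"side"),("knob",(181.5,297.4),.092,"top"),("knob",(202.4,317),.092,"side"),("bay",(237.8,224.4),.008,"top"),("hot",(195,208.6),.008,"top"),("jar",(170.7,246.7),.008,"top"),("coup",(220.6,260.5),.008,"top")]:
    P=at(c,rc,z);print(n,c,P,inst(P))
bigs=[]
for c,sz in(("top",(150,200)),("side",(150,200))):
    g=ctrl.snapshot(c)[:,:,::-1];o=px(c,ST(p,90,-60,.03)).astype(int);r0,c0=o[0]-75,o[1]-100
    big=cv2.resize(g[r0:r0+150,c0:c0+200],(800,600),interpolation=2)
    def dot(P,col):
        q=px(c,P);cv2.circle(big,(int((q[1]+.5-c0)*4),int((q[0]+.5-r0)*4)),2,col,-1)
    for q in C: dot(ST(p,*q,.008),(0,0,255))
    for q in[(-52,55),(66,55),(66,-55),(-52,-55)]: dot(ST(p,*q,.053),(0,255,0))
    dot(ST(p,66,60,.034),(255,0,255))
    for y in(-245,-215):dot(ST(p,66,y,.105),(255,0,0))
    for a in np.linspace(0,6.28,40):
        dot(ST(p,150+62*np.cos(a),62*np.sin(a),.008),(0,255,255));dot(ST(p,150+45*np.cos(a),45*np.sin(a),.078),(255,255,0))
    cv2.imwrite(f"pics/{c}2.png",big);print(c,r0,c0)
E
```

```text
[0.45429028 0.16877376 0.38837783] 22.252410342332425
[[-1.2, 0.1], [-0.3, -0.1], [-0.3, 0.7], [1.3, -0.4], [-0.6, 0.0], [1.2, 0.4], [-0.6, -1.6]]
potrim top [0.5918 0.2151 0.078 ] [144.8  -9.2]
pot side [0.5982 0.2213 0.008 ] [153.1  -5.9]
knob top [ 0.5959 -0.0381  0.092 ] [  52.7 -245.1]
knob side [ 0.6202 -0.0284  0.092 ] [  78.9 -245.3]
bay top [0.4545 0.1753 0.008 ] [2.7 6. ]
hot top [0.5836 0.224  0.008 ] [140.6   2.1]
jar top [0.6563 0.1102 0.008 ] [ 164.8 -130.7]
coup top [0.5033 0.0697 0.008 ] [   7.8 -110.3]
top 125 133
side 128 168
```

View pics/top2.png

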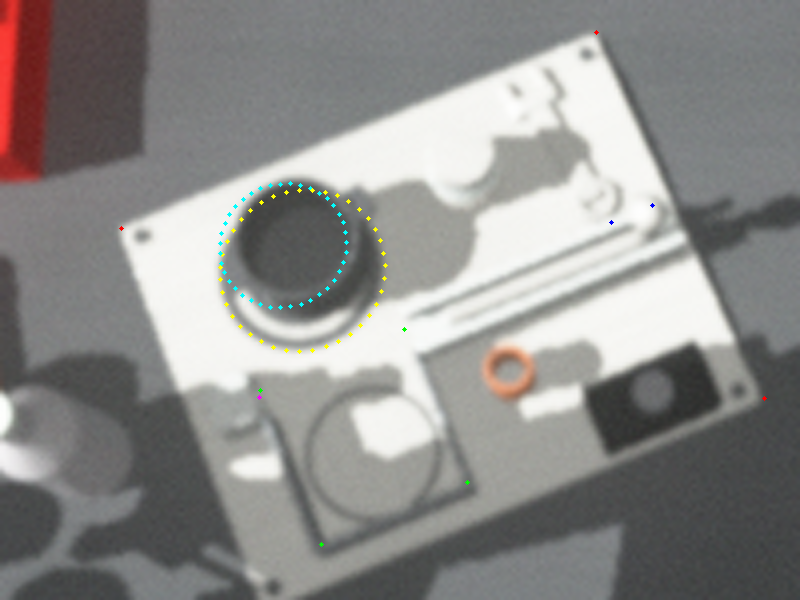

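View pics/side2.png

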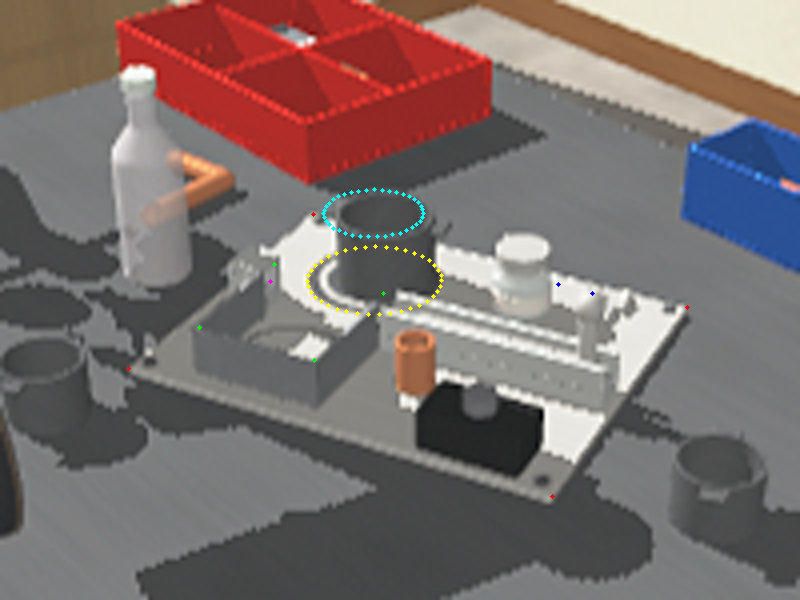

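```bash
cat > ref.py <<'E'
from fit import *
from scipy.ndimage import map_coordinates, gaussian_filter
def edges(p,cam,img,n=50,w=5):
    g=gaussian_filter(cv2.cvtColor(img,cv2.COLOR_RGB2GRAY).astype(float),.7);out=[]
    for i in range(4):
        if cam=="side" and i in(1,2): pass
        A,B=np.array(C[i]),np.array(C[(i+1)%4])
        for t in np.linspace(.04,.96,n):
            q=A+t*(B-A);a=px(cam,ST(p,*q,.008));b=px(cam,ST(p,*(q+(B-A)*.01),.008));T=(b-a)/np.linalg.norm(b-a);N=np.array([-T[1],T[0]])
            inw=px(cam,ST(p,*(q+(np.array([80,-80])-q)*.02),.008))-a
            if N@inw<0:N=-N
            s=np.arange(-w,w+.01,.25);v=map_coordinates(g,(a[:,None]+N[:,None]*s),order=1);d=np.gradient(v)
            k=d.argmax()
            if d[k]>2.5 and 0<k<len(s)-1: out.append((cam,q,N,a+N*s[k],i))
    return out
def fit(p,imgs):
    for w in(5,3.5,2.5):
        E=sum((edges(p,c,im,w=w) for c,im in imgs.items()),[])
        f=lambda p:np.array([N@(px(c,ST(p,*q,.008))-o) for c,q,N,o,i in E])
        p=least_squares(f,p,loss="cauchy",f_scale=.3).x
    r=f(p)
    for c in imgs: print(c,[(int(m.sum()),round(float(np.median(r[m])),2)) for i in range(4) for m in[np.array([e[0]==c and e[4]==i for e in E])] if m.sum()])
    return p
def inst(p,P):
    d=P[:2]-p[:2];c,s=np.cos(p[2]),np.sin(p[2]);return np.round(1e3*np.array([c*d[0]+s*d[1],-s*d[0]+c*d[1]]),1)
E
python3 - <<'E'
from ref import *
im={c:ctrl.snapshot(c) for c in("top","side")};p=np.load("st.npy")
for S in({"top":im["top"]},{"side":im["side"]},im):
    q=fit(p,S);print(list(S),q.round(4),np.degrees(q[2]).round(2))
    for n,rc,z,c in [("rim",(185.7,206.9),.078,"top"),("rim",(182,263.8),.078,"side"),("knob",(125+212/4-.4,133+643/4-.4),.1,"top"),("knob",(202.4,315.7),.095,"side")]: print(n,c,at(c,rc,z),inst(q,at(c,rc,z)))
np.save("st.npy",q)
print(px("top",ST(q,66,-245,.092)),px("side",ST(q,66,-245,.092)),px("top",ST(q,150,0,.008)))
E
```

```text
Traceback (most recent call last):
  File "ref.py", line 20, in fit
    p=least_squares(f,p,loss="cauchy",f_scale=.3).x
      ~~~~~~~~~~~~~^^^^^^^^^^^^^^^^^^^^^^^^^^^^^^
  File "ref.py", line 19, in <lambda>
    f=lambda p:np.array([N@(px(c,ST(p,*q,.008))-o) for c,q,N,o,i in E])
                            ~~^^^^^^^^^^^^^^^^^
  File "h.py", line 13, in px
    c=ctrl.calibration(cam);K=np.array(c["mtx"]);q=Rotation.from_euler("xyz",c["attitude"],degrees=True).as_matrix().T@(np.array(p)-c["eye"])
ValueError: time passes only in moves, steps and waits
```

```bash
sed -i 's/ctrl.calibration(cam)/cal(cam)/; s/^def ray/import functools\ncal=functools.lru_cache(ctrl.calibration)\ndef ray/' h.py
cat > run.py <<'E'
from ref import *
im={c:ctrl.snapshot(c) for c in("top","side")};p=np.load("st.npy")
for S in({"top":im["top"]},{"side":im["side"]},im):
    q=fit(p,S);print(list(S),q.round(4),np.degrees(q[2]).round(2))
    for n,rc,z,c in [("rim",(185.7,206.9),.078,"top"),("rim",(182,263.8),.078,"side"),("knob",(125+212/4-.4,133+643/4-.4),.1,"top"),("knob",(202.4,315.7),.095,"side")]: print(n,c,at(c,rc,z),inst(q,at(c,rc,z)))
np.save("st.npy",q)
print(px("top",ST(q,66,-245,.092)),px("side",ST(q,66,-245,.092)),px("top",ST(q,150,0,.008)))
E
python3 run.py 2>&1 | tail -30
```

```text
top [(50, 0.26), (50, 0.23), (50, 0.22), (50, 0.22)]
['top'] [0.4538 0.1708 0.3871] 22.18
rim top [0.5932 0.2154 0.078 ] [145.9 -11.3]
rim side [0.5948 0.2112 0.078 ] [145.8 -15.8]
knob top [ 0.6049 -0.027   0.1   ] [  65.2 -240.2]
knob side [ 0.6133 -0.029   0.095 ] [  72.3 -245.2]
side [(38, 1.26), (50, -0.01), (50, -0.02), (41, 0.26)]
['side'] [0.4468 0.1657 0.3877] 22.21
rim top [0.5932 0.2154 0.078 ] [154.3  -9.3]
rim side [0.5948 0.2112 0.078 ] [154.2 -13.8]
knob top [ 0.6049 -0.027   0.1   ] [  73.5 -238.2]
knob side [ 0.6133 -0.029   0.095 ] [  80.5 -243.2]
top [(50, 0.24), (50, -0.0), (50, 0.26), (50, 0.49)]
side [(35, -0.0), (50, 0.5), (50, 1.75), (44, -0.25)]
['top', 'side'] [0.454  0.1702 0.3868] 22.16
rim top [0.5932 0.2154 0.078 ] [146.  -10.6]
rim side [0.5948 0.2112 0.078 ] [145.9 -15.1]
knob top [ 0.6049 -0.027   0.1   ] [  65.4 -239.6]
knob side [ 0.6133 -0.029   0.095 ] [  72.4 -244.6]
[177.47924922 295.00400512] [204.14926932 315.02034905] [191.99264333 207.73110758]
```

Emit:
send_rows([
  [[0, 0, 0.4, -0.1], [0, 0, 0.4, -0.2], [0.82, -0.93, 0.4, -0.3], [0.82, -0.93, 0.4, -0.4], [0.82, -0.93, 0.4, -0.477], [0.82, -0.93, 0.4, -0.477], [0.82, -0.93, 0.4, -0.477], [0.82, -0.93, 0.4, -0.477]],
], jaw=0.5)

```text
clock: 2.4
tool_pos: [0.4691, 0.416, 0.3066]
orientation: [-180.0, 0.0, -67.9]
force: [-0.2, -0.0, 0.5]
opening: 0.0436
gripper_force: 0.0
```

Emit:
send_rows([
  [[0.825, -0.93, 0, 0], [0.825, -0.93, 0, 0], [0.825, -0.93, 0, 0], [0.825, -0.93, 0, 0], [0.825, -0.93, 0, 0], [0.825, -0.93, 0, 0], [0.825, -0.93, 0, 0], [0.825, -0.93, 0, 0]],
])

```text
clock: 3.4
tool_pos: [0.6333, 0.2315, 0.3069]
orientation: [-180.0, 0.0, -67.7]
force: [-0.2, 1.0, -0.5]
opening: 0.0438
gripper_force: 0.0
```

Emit:
send_rows([
  [[0, -0.01, -0.3, 0], [0, -0.01, -0.6, 0], [0, -0.01, -0.9, 0], [0, -0.01, -1, 0], [0, -0.01, -1, 0], [0, -0.01, -1, 0]],
])

```text
clock: 4.15
tool_pos: [0.6348, 0.2291, 0.1082]
orientation: [-179.9, 0.0, -67.8]
force: [-0.2, -0.5, -0.0]
opening: 0.044
gripper_force: 0.0
```

Run:
```python
from h import *
o=[]
for c,(r,k) in(("top",(190,215)),("side",(180,270))):
    g=ctrl.snapshot(c)[:,:,::-1];o.append(cv2.resize(g[r-60:r+60,k-40:k+40],(400,600),interpolation=2))
cv2.imwrite("pics/a.png",np.hstack(o));print(ctrl.get_obs()["tool_pos"])
```

```text
[0.63485057 0.22899623 0.10860526]
```

View pics/a.png

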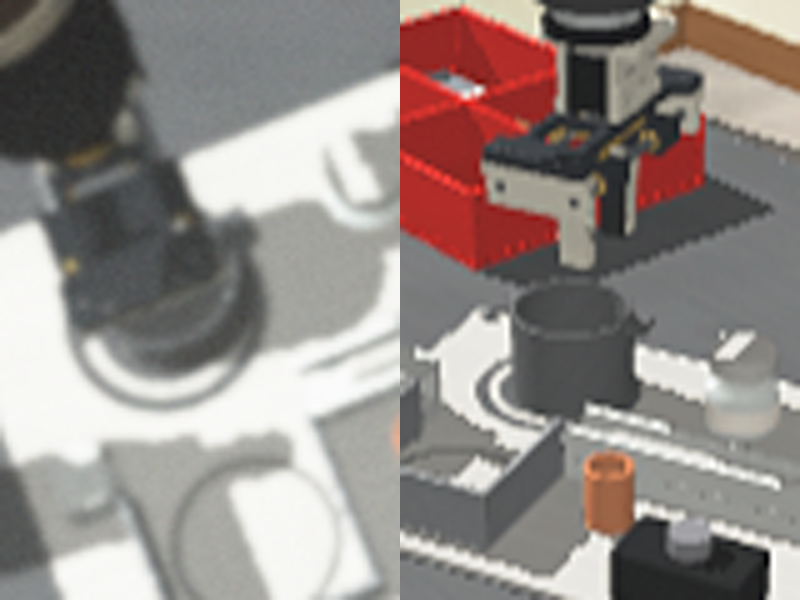

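The gripper straddles the far (+x) wall of the large pot: rim centre at side px (265,182), fingertips just above it. Now I'll descend and grip the wall.

Emit:
send_rows([
  [[0, 0, -0.09, 0], [0, 0, -0.18, 0], [0, 0, -0.27, 0], [0, 0, -0.35, 0], [0, 0, -0.35, 0], [0, 0, -0.35, 0]],
])

```text
clock: 5.0
tool_pos: [0.6343, 0.2283, 0.0367]
orientation: [-180.0, -0.0, -67.8]
force: [0.8, 0.3, -0.0]
opening: 0.0438
gripper_force: 0.0
```

Emit:
send_rows([
  [[0, 0, 0, 0], [0, 0, 0, 0], [0, 0, 0, 0], [0, 0, 0, 0], [0, 0, 0, 0]],
], jaw=0)

```text
clock: 5.62
tool_pos: [0.6345, 0.2286, 0.0369]
orientation: [-179.9, 0.0, -67.9]
force: [0.8, 1.1, 0.6]
opening: 0.0055
gripper_force: 28.1
```

```bash
cat > m.py <<'E'
from ref import *
import sys
o=ctrl.get_obs();q=np.array([.4539,.1706,np.radians(22.17)])
print(o["tool_pos"].round(4),inst(q,o["tool_pos"]),o["orientation"].round(2),o["force"].round(1),o["moment"].round(2),o["opening"],o["gripper_force"])
for c in("top","side"):
    ctrl.snapshot(c)
    for t in sys.argv[1:]:
        for d in ctrl.spot_point(t,c)[:3]: print(c,t,d["conf"],np.round(d["pixel"],1),inst(q,at(c,d["pixel"],.092 if t=="knob" else .008)))
        for d in ctrl.trace(t,c)[:3]: print(c,t,round(d["conf"],2),np.round(d["bbox"],1))
E
python3 m.py pot
```

```text
[0.6345 0.2286 0.0369] [189.1 -14.4] [-1.7993e+02  2.0000e-02 -6.7850e+01] [0.8 1.1 0.6] [ 0.65 -0.5  -0.05] 0.00552672240190804 28.139919562381692
top pot 0.8 [193.3 352. ] [ -23.8 -392.5]
top pot 0.78 [304.5 199.9] [-147.2  138.9]
top pot 0.67 [190.  206.8] [ 1.568e+02 -1.000e-01]
top pot 0.86 [182.8 287.7 214.5 320.5]
top pot 0.69 [187.4 172.3 222.  204.9]
top pot 0.69 [343.4 179.4 369.2 208.2]
side pot 0.77 [254.2 349.7] [ -25.6 -400. ]
side pot 0.76 [196.5 264.4] [160.9  -9. ]
side pot 0.76 [232.1 180.1] [-164.5  125.9]
side pot 0.94 [248.3 179.8 278.4 204.6]
side pot 0.8 [170.3 212.2 191.2 236.1]
side pot 0.77 [340.6 234.1 360.3 262.6]
```

Emit:
send_rows([
  [[-0.04, 0.01, 0, 0], [-0.08, 0.02, 0, 0], [-0.12, 0.03, 0, 0], [-0.17, 0.01, 0, 0], [-0.22, -0.01, 0, 0], [-0.265, -0.03, 0, 0], [-0.305, -0.046, 0, 0], [-0.305, -0.046, 0, 0]],
])

```text
clock: 6.92
tool_pos: [0.5717, 0.2184, 0.0368]
orientation: [179.9, 0.0, -67.9]
force: [-1.7, 1.2, 8.5]
opening: 0.0057
gripper_force: 28.8
```

```bash
python3 m.py pot
python3 - <<'E'
from h import *
o=[]
for c,(r,k) in(("top",(215,215)),("side",(190,260))):
    g=ctrl.snapshot(c)[:,:,::-1];o.append(cv2.resize(g[r-60:r+60,k-40:k+40],(400,600),interpolation=2))
cv2.imwrite("pics/b.png",np.hstack(o))
E
```

```text
[0.5717 0.2184 0.0368] [ 1.271e+02 -1.000e-01] [179.93   0.   -67.86] [-1.7  1.2  8.5] [ 0.61  0.29 -0.01] 0.005672264903379241 28.78986195428297
top pot 0.82 [211.6 210.7] [90.7 12.8]
top pot 0.8 [306.  199.3] [-150.4  142.1]
top pot 0.66 [193.8 355.7] [ -29.6 -402. ]
top pot 0.95 [183.1 289.8 211.5 321.6]
top pot 0.67 [342.6 177.7 370.3 207.9]
side pot 0.92 [202.4 254.3] [106.7   3.7]
side pot 0.68 [256.4 349.3] [ -36.3 -402.1]
side pot 0.66 [232.1 179.6] [-165.2  127.3]
side pot 0.88 [337.5 234.9 357.4 262.7]
side pot 0.72 [237.5 186.6 266.4 211.3]
side pot 0.72 [168.2 211.5 192.5 237.4]
```

View pics/b.png

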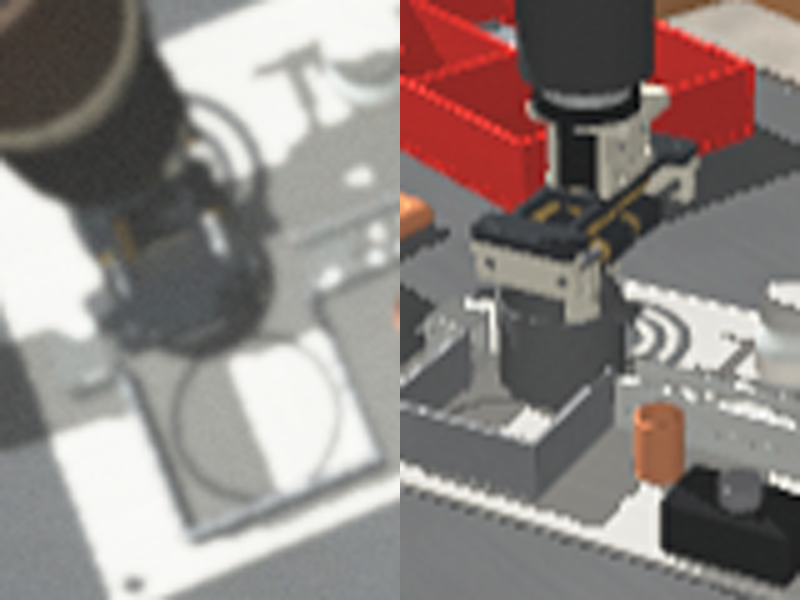

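Emit:
send_rows([
  [[-0.05, -0.02, 0, 0], [-0.1, -0.04, 0, 0], [-0.15, -0.06, 0, 0], [-0.2, -0.08, 0, 0], [-0.25, -0.102, 0, 0], [-0.3, -0.122, 0, 0], [-0.335, -0.137, 0, 0], [-0.335, -0.137, 0, 0]],
])

```text
clock: 8.32
tool_pos: [0.505, 0.1911, 0.0368]
orientation: [179.9, -0.0, -67.9]
force: [-0.1, 2.2, 9.9]
opening: 0.0053
gripper_force: 28.8
```

```bash
python3 m.py pot
python3 - <<'E'
from h import *
o=[]
for c,(r,k) in(("top",(225,215)),("side",(205,250))):
    g=ctrl.snapshot(c)[:,:,::-1];o.append(cv2.resize(g[r-60:r+60,k-40:k+40],(400,600),interpolation=2))
cv2.imwrite("pics/c.png",np.hstack(o))
E
```

```text
[0.505  0.1911 0.0368] [55.  -0.3] [179.95  -0.   -67.86] [-0.1  2.2  9.9] [ 0.69 -0.01 -0.05] 0.005321792977213898 28.783209880348295
top pot 0.96 [192.6 354.4] [ -24.7 -400. ]
top pot 0.93 [301.5 195.5] [-134.6  147.6]
top pot 0.7 [235.7 219. ] [14.3 16.3]
top pot 0.92 [341.6 179.6 369.8 209.6]
top pot 0.64 [182.2 289.6 212.9 320.7]
top pot 0.63 [193.8 216.4 237.  248.4]
side pot 0.98 [255.7 348.7] [ -34.  -399.5]
side pot 0.59 [211.7 241.5] [31.4 12.7]
side pot 0.58 [230.8 181.7] [-156.3  125.9]
side pot 0.83 [168.3 211.1 190.2 234.7]
side pot 0.78 [339.1 235.2 359.1 263.5]
side pot 0.63 [224.5 197.1 256.1 217.5]
```

View pics/c.png

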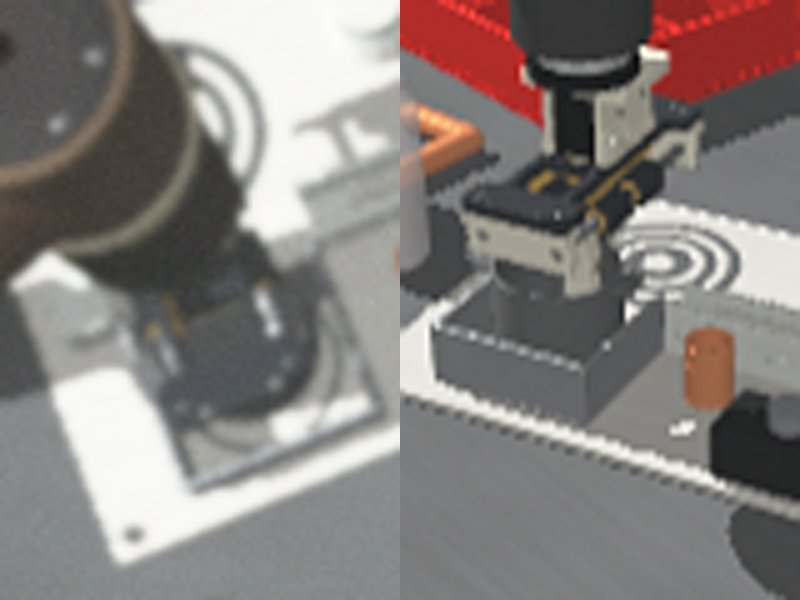

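Emit:
send_rows([
  [[-0.02, -0.015, 0, 0], [-0.04, -0.028, 0, 0], [-0.06, -0.04, 0, 0], [-0.06, -0.04, 0, 0]],
])

```text
clock: 9.22
tool_pos: [0.4937, 0.1835, 0.0368]
orientation: [-180.0, 0.0, -67.9]
force: [2.2, 2.8, 6.8]
opening: 0.0054
gripper_force: 28.8
```

Emit:
send_rows([
  [[0, 0, 0, 0], [0, 0, 0, 0], [0, 0, 0, 0], [0, 0, 0.1, 0], [0, 0, 0.25, 0], [0, 0, 0.5, 0], [0, 0, 0.7, 0], [0.3, -0.5, 0.7, 0], [0.5, -0.9, 0.7, 0], [0.5, -0.9, 0.7, 0], [0.5, -0.9, 0.7, 0], [0.5, -0.9, 0.7, 0]],
], jaw=0.4)

```text
clock: 10.72
tool_pos: [0.5937, 0.0023, 0.1756]
orientation: [179.9, 0.0, -68.0]
force: [0.5, 0.7, 0.2]
opening: 0.0354
gripper_force: 0.0
```

```bash
python3 m.py pot knob
python3 - <<'E'
from h import *
o=[]
for c,(r,k) in(("top",(225,225)),("side",(205,265))):
    g=ctrl.snapshot(c)[:,:,::-1];o.append(cv2.resize(g[r-60:r+60,k-40:k+40],(400,600),interpolation=2))
cv2.imwrite("pics/d.png",np.hstack(o))
E
```

```text
[0.5937 0.0023 0.1756] [  65.9 -208.6] [ 1.799e+02  2.000e-02 -6.801e+01] [0.5 0.7 0.2] [ 0.13  0.05 -0.  ] 0.03542810072692251 0.0
top pot 0.71 [193.1 352.3] [ -23.6 -393.6]
top pot 0.59 [239.7 223. ] [-1.3  9.9]
top pot 0.93 [220.3 219.6 239.4 251.5]
top pot 0.64 [202.7 145.5 322.6 259.5]
top pot 0.56 [341.9 177.1 367.2 208.3]
top knob 0.77 [250.3 193.6 277.8 203. ]
side pot 0.89 [232.1 182.1] [-161.5  120.1]
side pot 0.74 [215.6 240.3] [7.9 3.5]
side pot 0.91 [171.  212.3 189.8 238.7]
side pot 0.78 [341.6 233.2 358.8 263.9]
side pot 0.6 [220.5 192.8 257.3 219.3]
side knob 0.66 [208.7 317.2] [  43.4 -261.9]
side knob 0.54 [202.1 315.1] [  77.9 -240.8]
side knob 0.62 [312.2 201.6 319.3 218.4]
```

View pics/d.png

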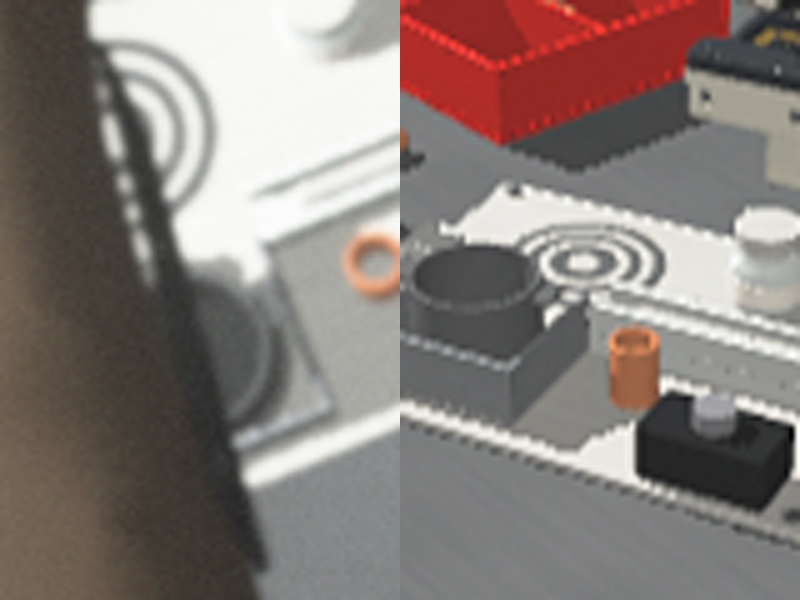

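The pot sits upright inside the guard; side px (240,215) agrees with the bay point. Next, the bolt.

Emit:
send_rows([
  [[0.15, -0.37, 0, 0], [0.15, -0.37, 0, 0], [0.15, -0.37, 0, 0], [0.15, -0.37, 0, 0], [0.15, -0.37, -0.2, 0], [0.15, -0.37, -0.4, 0], [0.15, -0.37, -0.53, 0], [0.15, -0.37, -0.53, 0], [0.15, -0.37, -0.53, 0]],
], jaw=0)

```text
clock: 12.45
tool_pos: [0.6248, -0.0698, 0.0719]
orientation: [-179.9, -0.0, -67.8]
force: [0.2, -0.2, -0.4]
opening: 0.0005
gripper_force: 0.0
```

```bash
python3 m.py knob
```

```text
[ 0.6248 -0.0698  0.0719] [  67.5 -287.1] [-1.7992e+02 -4.0000e-02 -6.7790e+01] [ 0.2 -0.2 -0.4] [ 0.08 -0.07  0.06] 0.0004633421268840042 0.0
top knob 0.56 [177.4 296.9] [  64.  -250.3]
top knob 0.65 [254.9 172.3 299.5 196.9]
top knob 0.47 [407.7 123.1 418.5 181.5]
side knob 0.39 [204.8 319.1] [  68.1 -258.6]
side knob 0.54 [195.1 143.1 215.5 200.7]
```

Emit:
send_rows([
  [[-0.033, 0.082, 0, 0], [-0.067, 0.164, 0, 0], [-0.1, 0.246, 0, 0], [-0.134, 0.328, 0, 0], [-0.167, 0.41, 0, 0], [-0.2, 0.492, 0, 0], [-0.234, 0.574, 0, 0], [-0.267, 0.656, 0, 0], [-0.3, 0.738, 0, 0], [-0.334, 0.82, 0, 0], [-0.334, 0.82, 0, 0]],
])

```text
clock: 14.12
tool_pos: [0.5563, 0.095, 0.0704]
orientation: [180.0, 0.0, -67.8]
force: [0.6, -0.6, 0.3]
opening: 0.0004
gripper_force: 0.0
```

```bash
python3 m.py knob pot
```

```text
[0.5563 0.095  0.0704] [  66.3 -108.6] [ 1.7997e+02  4.0000e-02 -6.7780e+01] [ 0.6 -0.6  0.3] [ 0.06  0.01 -0.02] 0.00041286342557748793 0.0
top knob 0.56 [198.7 243. ] [ 67.2 -90.6]
top knob 0.71 [196.8 207.3 237.1 222.8]
top pot 0.91 [194.4 352.7] [ -27.7 -393. ]
top pot 0.75 [237.7 224.7] [2.3 3.2]
top pot 0.73 [307.7 200. ] [-155.6  141.9]
top pot 0.97 [342.5 176.9 366.7 210.5]
top pot 0.95 [199.3 217.7 238.6 254.2]
top pot 0.56 [178.8 136.3 323.4 277.7]
side knob 0.41 [192.2 275.9] [ 77.7 -98.5]
side knob 0.65 [200.5 183.4 339.  256.8]
side pot 0.84 [216.3 240.9] [ 5.  -0.6]
side pot 0.77 [252.  348.4] [ -17.2 -393.1]
side pot 0.59 [231.9 182.2] [-160.5  120.6]
side pot 0.91 [338.  231.7 357.8 264.9]
side pot 0.79 [223.3 193.  256.6 216.8]
side pot 0.64 [168.  212.8 187.7 237.4]
```

Emit:
send_rows([
  [[-0.011, 0.028, 0, 0], [-0.022, 0.056, 0, 0], [-0.03, 0.074, 0, 0], [-0.034, 0.083, 0, 0], [-0.034, 0.083, 0, 0]],
])

```text
clock: 15.25
tool_pos: [0.5508, 0.1092, 0.0706]
orientation: [180.0, -0.1, -67.8]
force: [6.6, -10.4, -1.3]
opening: 0.0005
gripper_force: 5.3
```

Emit:
send_rows([
  [[-0.002, 0.005, 0, 0], [-0.004, 0.009, 0, 0], [-0.004, 0.009, 0, 0]],
])

```text
clock: 15.62
tool_pos: [0.5506, 0.1094, 0.0707]
orientation: [180.0, -0.2, -67.8]
force: [11.5, -19.4, -3.5]
opening: 0.0005
gripper_force: 10.2
```

Emit:
send_rows([
  [[-0.002, 0.005, 0, 0], [-0.004, 0.009, 0, 0], [-0.004, 0.009, 0, 0]],
])

```text
clock: 16.0
tool_pos: [0.5505, 0.1096, 0.0707]
orientation: [179.9, -0.3, -67.8]
force: [16.9, -27.9, -5.0]
opening: 0.0004
gripper_force: 15.3
```

The stop position fits: the fingers press the ball (13 mm radius) plus half a pad (9.5 mm), giving −92.5 mm expected against −92.9 mm measured, with the force rising hard. The bolt is home, so I'll back off and check.

Emit:
send_rows([
  [[0.02, -0.05, 0, 0], [0.04, -0.1, 0, 0], [0.06, -0.15, 0, 0], [0.06, -0.15, 0.2, 0], [0.06, -0.15, 0.5, 0], [0.06, -0.15, 0.7, 0], [0.06, -0.5, 0.7, 0], [0.06, -0.9, 0.7, 0], [0.06, -1, 0.7, 0], [0.06, -1, 0.7, 0], [0.06, -1, 0.7, 0]],
])

```text
clock: 17.38
tool_pos: [0.5608, -0.0863, 0.2106]
orientation: [-180.0, 0.0, -67.9]
force: [0.4, 0.3, 0.6]
opening: 0.0001
gripper_force: 0.0
```

```bash
python3 m.py knob pot
python3 - <<'E'
from ref import *
q=np.array([.4539,.1706,np.radians(22.17)])
for c in("top","side"):
    print(c,[px(c,ST(q,66,y,.092)).round(1).tolist() for y in(-70,-80,-97)],"pot0",px(c,ST(q,0,0,.008)).round(1))
    for t in("flux_jar","coupling"):print(t,[np.round(d["pixel"],1).tolist() for d in ctrl.spot_point(t,c)])
E
```

```text
[ 0.5608 -0.0863  0.2106] [   2.1 -278.2] [-1.7999e+02  1.0000e-02 -6.7900e+01] [0.4 0.3 0.6] [ 0.12 -0.12 -0.  ] 6.98222115256873e-05 0.0
top pot 0.87 [193.6 354.7] [ -27.8 -399.5]
top pot 0.85 [344.1 177.4 367.6 209. ]
side knob 0.69 [208.1 316.9] [  46.2 -259.7]
side knob 0.58 [192.6 269.5] [ 65.4 -80.6]
side pot 0.95 [216.8 239.7] [0.5 1.4]
side pot 0.9 [256. 349.] [ -34.9 -400.8]
side pot 0.88 [229.8 179.5] [-154.9  135.7]
side pot 0.89 [168.7 210.9 191.8 237.7]
side pot 0.8 [223.3 192.9 254.8 215.5]
top [[202.0, 236.2], [200.6, 239.6], [198.2, 245.3]] pot0 [238. 226.]
flux_jar [[167.1, 248.9]]
coupling []
side [[191.8, 266.8], [192.5, 269.4], [193.6, 273.9]] pot0 [217. 240.]
flux_jar [[202.9, 298.6]]
coupling [[222.4, 269.1]]
```

Emit:
send_rows([
  [[0, 0, 0.4, 0], [0, 0, 0.4, 0], [-0.4, -1, 0.4, 0], [-0.4, -1, 0.4, 0], [-0.4, -1, 0.4, 0], [-0.4, -1, 0.4, 0], [-0.4, -1, 0.4, 0], [-0.4, -1, 0.4, 0]],
])

```text
clock: 19.08
tool_pos: [0.4808, -0.2862, 0.2905]
orientation: [-180.0, 0.0, -67.9]
force: [0.3, -0.1, 0.2]
opening: 0.0001
gripper_force: 0.0
```

```bash
python3 m.py knob pot flux_jar coupling keeper| grep -v "\-39\|-40\|-15\|-16"
```

```text
[ 0.4808 -0.2862  0.2905] [-147.5 -433.1] [-1.800e+02  1.000e-02 -6.789e+01] [ 0.3 -0.1  0.2] [ 0.13 -0.06 -0.02] 0.00012279242708647278 0.0
top knob 0.58 [202.8 236.6] [ 63.4 -70.1]
top knob 0.19 [207.  127.5] [173.5 214.4]
top knob 0.8 [195.2 198.  244.1 223.6]
top knob 0.27 [100.8 187.6 134.3 226.1]
top pot 0.96 [305.4 199.2] [-148.7  141.7]
top pot 0.59 [236.3 221.8] [9.5 9.4]
top pot 0.83 [201.3 219.6 237.5 253.2]
top pot 0.61 [181.4 290.9 211.8 322.1]
top flux_jar 0.56 [170.5 248.3] [ 163.3 -136.9]
top flux_jar 0.87 [240.7 157.6 259.  177.9]
top coupling 0.71 [239.4 222.3] [ 0.4 11.4]
top coupling 0.58 [219.4 262.4] [   8.7 -118.6]
top coupling 0.15 [238.3 223.2] [2.3 7.8]
top coupling 0.69 [254.2 208.7 265.2 225. ]
top coupling 0.54 [255.4 144.9 286.7 178.5]
top keeper 0.72 [225.8 198.6] [65.3 61.1]
top keeper 0.75 [164.3 133.8 309.9 274.4]
side knob 0.57 [190.8 268.2] [ 74.3 -71. ]
side knob 0.58 [259.  187.  269.7 205.3]
side pot 0.59 [216.1 239.5] [4.  4.3]
side pot 0.96 [335.8 233.6 359.1 267.5]
side pot 0.85 [224.4 193.3 257.2 217.2]
side pot 0.72 [166.2 210.5 191.2 237.4]
side flux_jar 0.3 [181.6 216.6] [177.6 214.3]
side flux_jar 0.53 [294.4 188.7 307.  208.9]
side coupling 0.52 [223.7 270.1] [  10.5 -111. ]
side coupling 0.51 [265.6 207.1 279.2 224.7]
side keeper 0.85 [197.3 235.4] [106.7  83.8]
side keeper 0.79 [202.3 186.1 338.8 256.3]
side keeper 0.45 [292.9 186.6 304.6 204.9]
```

Both cameras put the knob at y ≈ −70 mm (home). The pot is in the bay, and the jar and coupling haven't moved. I'll hand it in.

```bash
python3 -c "
from plant import ctrl
print(ctrl.close_job())"
```

```text
the job is handed in; nothing more can be done
None
```

I slid the large pot into the parking guard and pushed the bolt home against its stop. In the last camera check the knob was about 70 mm to the −y side of the bay, its home position. The job was handed in at about 19 s, and the judging result was not shown.

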